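# Count bottle caps through the gate of a counting tray

## Robot

A 7-joint arm with a two-finger parallel gripper is mounted at the origin on the work surface. World frame = base frame: x ahead of the robot, y to its left, z up, the work surface at z = 0. Lengths are in m, angles in rad, forces in N, time in s.
With the tool pointing down it reaches from about 0.4 to 0.925 m from the base axis. Payload 5.6 kg.
Tool frame: the origin (TCP) lies midway between the tips of the shut fingers; the grasp point (between the pads) lies grasp_offset behind it (grasp_offset is the distance from the TCP to the grasp point, in m); z points along the fingers, y is the direction in which the jaws open and shut (so a half turn about z gives the same grasp; the last joint's range is limited). The gripper opens to 85 mm and grips with 20 to 120 N. Pads are 22 mm wide; open, the fingers measure 114 mm over their backs; the gripper's body (76 mm by 85 mm) begins 54 mm behind the grasp point. The pads swing forward as they close: fully open they stand 13 mm farther back than shut.
Start: joints at [1.267, 0.468, -0.012, 1.603, 0.006, 1.071, -0.056], TCP at [0.168, -0.628, 0.231] pointing down, gripper open.
Joint ranges: [-2.53, 2.53], [-0.31, 2.02], [-1.57, 1.55], [0.28, 2.44], [-1.29, 4.43], [0.15, 1.84], [-2.92, 2.92]. Speed limits (rad/s): [2.57, 2.57, 3.14, 3.14, 3.14, 3.14, 3.14].

## Interface

Orientations are given as [roll, pitch, yaw] about the fixed x, y, z axes, in that order (R = Rz(yaw) Ry(pitch) Rx(roll)).
In Python, from plant import get_obs, capture, camera_model, job_done, grasp_offset gives the robot as it stands. The module is installed in compiled form; this text tells all that it offers.
- The arm moves only by the tool send_rows, never from a script. Its argument "moves" is a list of rows, each a list of 3 entries, a list of its own where there are three numbers: the shift along the tool's x, y, z in mm, then the turn, a rotation vector about the tool's x, y, z in degrees, then the opening, from 0 (shut) to 1 (fully open). A call has 1 to 5 rows; each row is the pose to reach, as a shift and turn from the pose commanded when the call began, along the tool's axes at that moment; what a row does not reach only later rows make up. A row lasts 1/12 s, in which the tool goes at most 41.7 mm and 7.16 degrees, less where a joint would pass 70% of its speed; a pose out of reach is approached as far as the arm can. A call with a gripper value outside its range is refused whole. The fingers move at their own pace and stop on an object; the grip force is fixed at half the most. Time passes only in rows, so rows that repeat a pose let the fingers close. It gives the time, the measured TCP pose, the force and the opening at its end, in the units of the state.
- get_obs(): the state, without advancing time (a new reading comes with each control period).
- capture(name): name is "scene" or "top" or "wrist"; returns (picture, depth): 420x560x3 uint8, blue, green, red; 420x560 float32, m along the optical axis (not along the pixel's ray), 0 where there is no reading.
- camera_model(name): a dict with "fx", "fy", "cx", "cy" (pixels), "rvec" (rotation vector, rad) and "tvec" (3), from world to camera coordinates, as OpenCV has them; the wrist camera has in their place "tool_from_camera" (4x4, takes a point from camera to tool coordinates, whose origin is the TCP and whose axes are the flange's). Camera axes: x right, y down, z forward; pixel columns grow to the right and rows downward; lengths in m; the calibration is good to about 2 mm. A picture is of the moment at which its call begins: read the wrist's pose just before it. camera_model takes no time and is no camera call.
- job_done(): hands the job in, once; it reports no verdict.
The state is a dict: "clock": time; "joint_positions": joint angles; "joint_vel": joint speeds; "effort": joint torques, N m; "tcp_pos": TCP position; "ee_rot": TCP orientation; "wrist_force": force on the tool from outside, world axes, zero at the start; "wrist_torque": the same for the moment, N m; "gripper_width": opening from 0.0 (shut) to 1.0 (fully open).
Only numpy, scipy, OpenCV 4.12 (cv2) and the standard library are available. Lean on these libraries where they do the work, as an engineer would, in place of code of your own. Each camera call takes 0.05 s, during which the arm holds its last target. There are 200 camera calls.

## Task

Count the three loose aluminium bottle caps into the trough of the counting tray: with the fingertips, push them along the tray floor and through the gate in the fence, one at a time, so that each has dropped into the trough behind before the next goes through, until all three lie in it. Do not lift any cap off the tray floor, and leave the rubber stopper and the glass vial on the tray, and everything else on the bench, standing where they are.

Things in the scene. Friction and masses are not known exactly. Their poses are not given: they have to be found in the camera images.
- tray: White counting tray with a flat grey floor, fixed; its place and yaw (within 0.4 rad) vary. Origin on the bench, x and y along its edges, z up. In its frame: floor 85 mm above the bench, x -120..120 mm, y -135..80 mm; rims 8 mm high at both x sides and at -y; at +y an aluminium fence 24 mm high, 5 mm thick (y 80..85 mm), the gate in it and the trough behind it.
- gate (a point): Centre of the gate at floor level, at tray (0, 82.5, 85) mm: a gap 42 mm wide in the fence, passed along tray +y (the point's axes are the tray's). The floor runs level through it and ends at y = 85 mm; a cap falls once its centre is past that. On the fence, 22 to 44 mm either side of the gate's centre line, sit two black light-gate heads, y 80..92 mm, tops 40 mm above the floor.
- trough (a point): Centre of the trough's bottom, at tray (0, 116, 5) mm, 80 mm lower than the tray floor. Open on top, inside x -50..50 mm, y 85..147 mm in the tray frame; its three outer walls are 5 mm thick and rise 24 mm above the tray floor.
- cap_a: A loose plain aluminium screw cap: a solid knurled disc 32 mm across and 12 mm high, 10 to 23 g, at the start lying flat on the tray floor. Origin at the centre of its underside, z up. The three caps are alike and interchangeable.
- cap_b: A loose plain aluminium screw cap: a solid knurled disc 32 mm across and 12 mm high, 10 to 23 g, at the start lying flat on the tray floor. Origin at the centre of its underside, z up. The three caps are alike and interchangeable.
- cap_c: A loose plain aluminium screw cap: a solid knurled disc 32 mm across and 12 mm high, 10 to 23 g, at the start lying flat on the tray floor. Origin at the centre of its underside, z up. The three caps are alike and interchangeable.
- stopper: Loose black rubber stopper standing on the tray floor near the fence, to one side of the gate: 26 mm across at the foot, 32 mm at the top, 34 mm high. Origin at the centre of its underside. To be left alone.
- vial: Loose small closed glass vial standing on the tray floor near the fence, on the other side of the gate: 26 mm across, 42 mm high. Origin at the centre of its underside. To be left alone.
- flask: Bystander on the bench: aluminium bottle, 48 mm across, 105 mm high; origin at the centre of its underside.
- dishes: Bystander on the bench: two stacked glass Petri dishes, 94 mm across, 35 mm high; origin at the centre of the underside.
- carton: Bystander on the bench: white carton with a blue band, 100 by 65 by 55 mm; origin at the centre of its underside.
- beaker: Bystander on the bench: glass beaker with tubes standing in it, 68 mm across, 140 mm high with the tubes; origin at the centre of its underside.
- tweezers: Bystander on the bench: steel tweezers lying flat, 180 mm long, 7 mm high; origin near the middle, on the bench.
Mind the look-alikes: they are no part of the job. What is shaped like the cap_c but pink is not meant.

How it is judged:
By the outcome, as a careful person would: the job done as asked, in the order asked, and still so for the second after the job is handed in, with the robot touching nothing.
It also fails if it takes over 61 s, if anything falls off the work surface, if the arm or the gripper's body presses on something with over 40 N, if the wrist force passes 120 N, or if a joint passes its speed limit or range.

## Working session

There is one attempt and no reset: what is moved stays moved. The work goes in short steps, Python scripts to look and compute and a tool call to move; the robot and the scene stay as the last step left them, time stands still between calls to the robot, and variables do not carry over. Pictures are saved under pics/ and viewed, about 8 in all and at most 12, crops included, and the job is handed in when it is done.

Besides the shell and the picture viewer there is one more tool, called after "Call:" in YAML: its name, and indented under it one key for each argument. send_rows: Moves the arm, as the interface text tells. Its arguments: {"type":"object","properties":{"moves":{"type":"array"}},"required":["moves"]}

```bash
mkdir -p pics
python3 - <<'E'
from plant import *
import cv2
for n in("top","scene"):
    p,d=capture(n); cv2.imwrite(f"pics/{n}0.png",p); import numpy as np; np.save(f"pics/{n}0.npy",d)
    print(n,camera_model(n))
print(get_obs(),grasp_offset, camera_model("wrist"))
E
```

```text
top {'fx': 491.9242390830413, 'fy': 491.9242390830413, 'cx': 274.0841204686874, 'cy': 207.99972311695933, 'rvec': array([ 2.1037229 , -2.1383564 ,  0.20449894]), 'tvec': array([-0.02786174,  0.53553633,  1.33724671])}
scene {'fx': 405.30641613360586, 'fy': 405.30641613360586, 'cx': 279.07505354728016, 'cy': 215.55915096709106, 'rvec': array([ 2.00507004,  1.06198755, -0.51017189]), 'tvec': array([-0.28995142, -0.19062225,  1.40895387])}
{'clock': 0.1, 'joint_positions': array([ 1.26702632,  0.46831825, -0.01160847,  1.60352795,  0.00601887,
        1.07139099, -0.05630659]), 'joint_vel': array([ 0.00026099, -0.00145898,  0.00116768, -0.00294006,  0.00036986,
        0.00052448, -0.00028737]), 'effort': array([ 1.06297255e-03, -5.33522058e+01,  2.15227838e-02, -2.51967645e+01,
        1.14842944e-02,  4.35235605e-03, -5.80250685e-06]), 'tcp_pos': array([ 0.16739235, -0.62756037,  0.23041616]), 'ee_rot': array([-3.13998753e+00,  1.29840528e-04,  2.60713143e-01]), 'wrist_force': array([-0.11455953,  0.5299406 , -0.03284055]), 'wrist_torque': array([ 0.04030622,  0.02552289, -0.00792568]), 'gripper_width': 1.004890035581558} 0.0187 {'fx': 316.8955972994308, 'fy': 316.8955972994308, 'cx': 282.94420658684464, 'cy': 210.65866236231125, 'tool_from_camera': array([[ 1.29573200e-03, -9.60866520e-01, -2.77008758e-01,
         6.90285838e-02],
       [ 9.99999136e-01,  1.18405437e-03,  5.70424863e-04,
         2.35534087e-04],
       [-2.20108723e-04, -2.77009258e-01,  9.60867224e-01,
        -1.42186234e-01],
       [ 0.00000000e+00,  0.00000000e+00,  0.00000000e+00,
         1.00000000e+00]])}
```

View pics/top0.png

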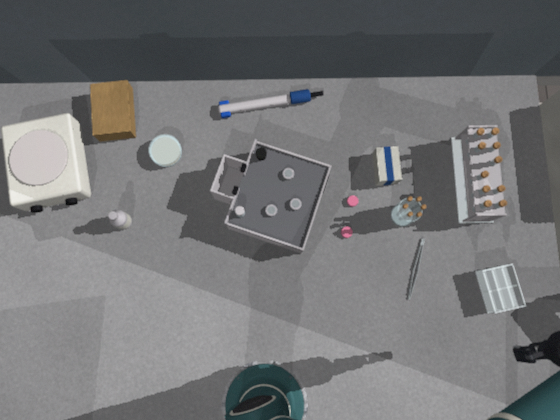

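View pics/scene0.png

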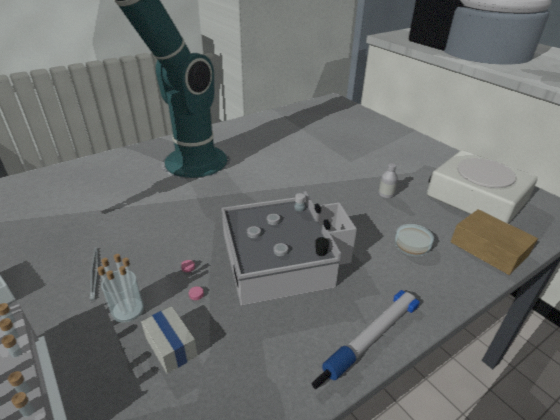

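The top view shows the tray around (278,195) with the gate facing left, near (236,178). The caps are at about (288,174), (271,210) and (295,204), the vial at (239,211) and the stopper at (261,154). The pink look-alikes sit off the tray at (352,201) and (346,232). In the scene view, the same three caps are on the tray and the arm is clear of it.

```bash
cat > h.py <<'E'
import numpy as np, cv2
from plant import *
def world_depth(cam,d):
    K=cam; R,_=cv2.Rodrigues(cam["rvec"]); v,u=np.mgrid[:d.shape[0],:d.shape[1]]
    c=np.stack([(u-K["cx"])/K["fx"]*d,(v-K["cy"])/K["fy"]*d,d],-1)
    return (c-cam["tvec"])@R
def ray(cam,u,v,z):
    R,_=cv2.Rodrigues(cam["rvec"]); o=-R.T@cam["tvec"]
    w=R.T@np.array([(u-cam["cx"])/cam["fx"],(v-cam["cy"])/cam["fy"],1]); return o+w*(z-o[2])/w[2]
def proj(cam,P):
    K=np.array([[cam["fx"],0,cam["cx"]],[0,cam["fy"],cam["cy"]],[0,0,1]])
    return cv2.projectPoints(np.float64(P).reshape(-1,3),cam["rvec"],cam["tvec"],K,None)[0].reshape(-1,2)
E
python3 - <<'E'
from h import *
c=camera_model("top"); p=cv2.imread("pics/top0.png"); d=np.load("pics/top0.npy"); W=world_depth(c,d)
z=W[...,2]; roi=np.zeros(z.shape,bool); roi[130:260,200:340]=1
# floor + rims region, exclude trough by largest component of height 70..96mm
m=(roi&(z>.07)&(z<.1)).astype(np.uint8)
n,l,s,ce=cv2.connectedComponentsWithStats(m); i=1+np.argmax(s[1:,4]); print(s[1:],)
fl=(roi&(z>.07)&(z<.088)&(l==i)); print("floor z",np.median(z[fl]))
pts=np.argwhere(l==i)[:,::-1].astype(np.float32); print(cv2.minAreaRect(pts))
big=cv2.resize(p[130:260,200:340],None,fx=5.5,fy=4.6*5.5/4.6 if 0 else 4.5,interpolation=cv2.INTER_CUBIC) if 0 else cv2.resize(p[130:260,200:340],None,fx=4.5,fy=4.5,interpolation=cv2.INTER_CUBIC)
cv2.imwrite("pics/crop1.png",big)
s2,_=capture("scene") if 0 else (cv2.imread("pics/scene0.png"),0)
E
```

```text
[[ 227  141  105  110 6884]
 [ 214  157   29   33  108]
 [ 212  192   21    8   43]]
floor z 0.08545654416115257
((278.8999938964844, 194.8000030517578), (81.27052307128906, 90.12490844726562), 18.43494987487793)
```

View pics/crop1.png

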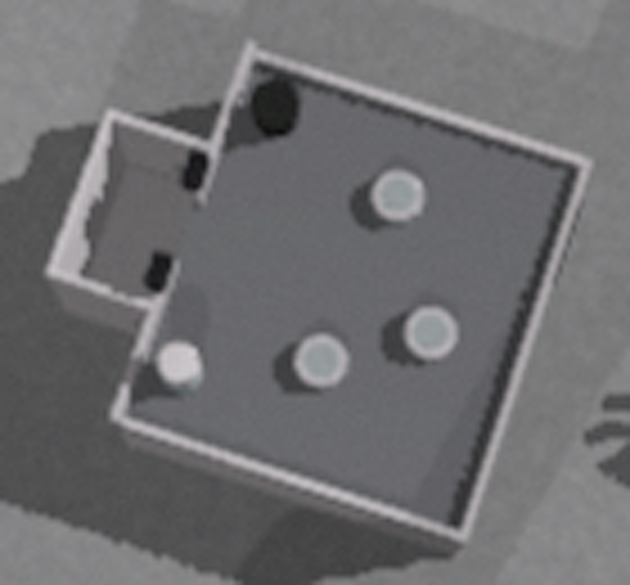

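```bash
cat >> h.py <<'E'
def f(u,v): return u/4.5+200-.5+.5/4.5, v/4.5+130-.5+.5/4.5
E
python3 - <<'E'
from h import *
c=camera_model("top")
A=ray(c,*f(588,161),.093);B=ray(c,*f(464,540),.093);C=ray(c,*f(251,46),.109);D=ray(c,*f(118,415),.109)
H1=ray(c,*f(196,170),.125);H2=ray(c,*f(159,272),.125)
for n,q in zip("ABCD12",(A,B,C,D,H1,H2)): print(n,q.round(4))
ang=lambda v:np.arctan2(v[1],v[0])
print("x-axis yaw",ang(A-B),ang(C-D),ang(H1-H2),"y-axis-90",ang(C-A)-np.pi/2,ang(D-B)-np.pi/2)
print("lens",*[np.linalg.norm((a-b)[:2]) for a,b in((A,B),(C,D),(H1,H2),(C,A),(D,B))])
yaw=np.mean([ang(A-B),ang(C-D),ang(C-A)-np.pi/2,ang(D-B)-np.pi/2]); X=np.array([np.cos(yaw),np.sin(yaw)]);Y=np.array([-X[1],X[0]])
# origin: x from side midpoints and heads; y from heads(86) and outer corners of fence(85)
mx=[(A+B)[:2]/2@X,(C+D)[:2]/2@X,(H1+H2)[:2]/2@X]; my=[(H1+H2)[:2]/2@Y-.086,(C+D)[:2]/2@Y-.085]
print("ox",mx,"oy",my,(A+B)[:2]/2@Y)
ox=np.mean(mx);oy=np.mean(my);O=ox*X+oy*Y;print("yaw",yaw,"O",O)
np.save("tray.npy",[*O,yaw])
p=cv2.imread("pics/top0.png");g=cv2.cvtColor(p,cv2.COLOR_BGR2GRAY)
t=lambda q:(np.array([(q[:2]-O)@X,(q[:2]-O)@Y])*1000).round(1)
for n,u,v,h in(("c1",398,195,.097),("c2",431,332,.097),("c3",321,360,.097),("stop",275,108,.119),("vial",180,363,.127)):
    U,V=f(u,v)
    if n[0]=="c":
        u0,v0=int(U)-9,int(V)-9; w=g[v0:v0+19,u0:u0+19].astype(int)
        m=(w>125).astype(np.uint8); k,l,s,ce=cv2.connectedComponentsWithStats(m); i=1+np.argmax(s[1:,4]); U,V=ce[i]+[u0,v0]; print(s[i])
    q=ray(c,U,V,h); print(n,q.round(4),t(q))
E
```

```text
A [ 0.6452 -0.1949  0.093 ]
B [ 0.4116 -0.1118  0.093 ]
C [0.7176 0.0123 0.109 ]
D [0.4881 0.0939 0.109 ]
1 [0.6344 0.0456 0.125 ]
2 [0.5716 0.068  0.125 ]
x-axis yaw -0.34177056419649016 -0.3414108162493018 -0.3426208330581303 y-axis-90 -0.33630282184551774 -0.3562103629177946
lens 0.24795408205976305 0.24358572095599265 0.06663057915463473 0.2194884516949044 0.21942041634111772
ox [np.float64(0.5491251625463409), np.float64(0.5496367745805483), np.float64(0.5485341488755162)] oy [np.float64(0.17083634217538826), np.float64(0.16827123954290651)] 0.03382827332696047
yaw -0.3439236413022761 O [ 0.57411364 -0.02552251]
[  4   5  12  11 106]
c1 [ 0.6242 -0.0771  0.097 ] [ 64.5 -31.7]
[  4   4  12  12 114]
c2 [ 0.5379 -0.095   0.097 ] [-10.6 -77.7]
[  4   4  13  12 113]
c3 [ 0.5214 -0.0284  0.097 ] [-48.7 -20.4]
stop [ 0.6744 -0.0023  0.119 ] [86.6 55.7]
vial [0.5157 0.0555 0.127 ] [-82.3  56.6]
```

The tray pose is consistent across several features. I'll push in this order: c3, then c2, then c1. The fingers will be opened to a gap of about 20 mm and used as a two-point cradle.

```bash
cat >> h.py <<'E'
from scipy.spatial.transform import Rotation as Ro
def plan(targets):
    """targets: TCP (x,y mm tray, z mm world, heading deg from tray +y, CCW) -> shift/turn from the pose now"""
    ox,oy,yaw=np.load("tray.npy"); s=get_obs(); R0=Ro.from_euler("xyz",s["ee_rot"]); P0=s["tcp_pos"]
    c,n=np.cos(yaw),np.sin(yaw)
    tl=np.array([[c,n],[-n,c]])@(P0[:2]-[ox,oy])*1000
    print("now",tl.round(1),(P0[2]*1000).round(1),"head",np.degrees(s["ee_rot"][2]-yaw-np.pi/2).round(1),"w",round(s["gripper_width"],3),"t",round(s["clock"],2),"F",s["wrist_force"].round(1))
    for x,y,z,h in targets:
        P=np.array([ox+(c*x-n*y)/1000,oy+(n*x+c*y)/1000,z/1000])
        R=Ro.from_euler("xyz",[np.pi,0,yaw+np.pi/2+np.radians(h)])
        print((R0.inv().apply(P-P0)*1000).round(1).tolist(),np.degrees((R0.inv()*R).as_rotvec()).round(1).tolist())
E
python3 -c "
from h import *
plan([(-80,-59,170,-39)])"
```

```text
now [-179.9 -703.9] 230.4 head -55.4 w 1.005 t 0.1 F [-0.1  0.5 -0. ]
[448.8, -473.7, 61.1] [-0.1, -0.0, -16.4]
```

Call:
send_rows:
  moves:
    - [[28,-29,0],[0,0,0],0.235]
    - [[56,-59,0],[0,0,0],0.235]
    - [[84,-88,0],[0,0,0],0.235]
    - [[112,-118,0],[0,0,0],0.235]
    - [[140,-147,0],[0,0,0],0.235]

```text
clock: 0.52
tcp_pos: [0.2653, -0.4478, 0.2309]
ee_rot: [-3.141, 0.0, 0.26]
wrist_force: [1.1, 0.3, 0.1]
gripper_width: 0.301
```

Call:
send_rows:
  moves:
    - [[28,-29,0],[0,0,0],0.235]
    - [[56,-59,0],[0,0,0],0.235]
    - [[84,-88,0],[0,0,0],0.235]
    - [[112,-118,0],[0,0,0],0.235]
    - [[140,-147,0],[0,0,0],0.235]

```text
clock: 0.93
tcp_pos: [0.3626, -0.2697, 0.2312]
ee_rot: [3.142, 0.0, 0.261]
wrist_force: [1.5, -0.3, -0.5]
gripper_width: 0.234
```

Call:
send_rows:
  moves:
    - [[28,-29,10],[0,0,-4],0.235]
    - [[56,-59,20],[0,0,-8],0.235]
    - [[84,-88,30],[0,0,-12],0.235]
    - [[112,-118,40],[0,0,-16],0.235]
    - [[140,-147,50],[0,0,-16],0.235]

```text
clock: 1.35
tcp_pos: [0.4596, -0.0926, 0.1811]
ee_rot: [3.141, -0.0, 0.543]
wrist_force: [0.2, -1.1, 0.1]
gripper_width: 0.236
```

```bash
python3 -c "
from h import *
plan([(-80,-59,150,-39),(-80,-59,115,-39),(-80,-59,88,-39)])"
```

```text
now [ -85.2 -101.8] 181.1 head -39.2 w 0.236 t 1.35 F [ 0.2 -1.1  0.1]
[36.4, -23.0, 31.1] [0.0, -0.0, -0.2]
[36.4, -23.0, 66.1] [0.0, -0.0, -0.2]
[36.4, -23.0, 93.1] [0.0, -0.0, -0.2]
```

Call:
send_rows:
  moves:
    - [[18,-12,15],[0,0,0],0.235]
    - [[36,-23,31],[0,0,0],0.235]
    - [[36,-23,51],[0,0,0],0.235]
    - [[36,-23,71],[0,0,0],0.235]
    - [[36,-23,71],[0,0,0],0.235]

```text
clock: 1.77
tcp_pos: [0.4756, -0.0555, 0.1071]
ee_rot: [-3.137, 0.006, 0.541]
wrist_force: [-1.1, -0.6, -0.8]
gripper_width: 0.236
```

```bash
cat >> h.py <<'E'
def wcam():
    s=get_obs(); m=camera_model("wrist"); T=np.eye(4); T[:3,:3]=Ro.from_euler("xyz",s["ee_rot"]).as_matrix(); T[:3,3]=s["tcp_pos"]
    C=np.linalg.inv(T@m["tool_from_camera"]); m["rvec"]=cv2.Rodrigues(C[:3,:3])[0].ravel(); m["tvec"]=C[:3,3]; return m
def tray_xy(q):
    ox,oy,yaw=np.load("tray.npy"); c,n=np.cos(yaw),np.sin(yaw); return (np.array([[c,n],[-n,c]])@(q[:2]-[ox,oy])*1000).round(1)
def w_from_tray(x,y,z):
    ox,oy,yaw=np.load("tray.npy"); c,n=np.cos(yaw),np.sin(yaw); return np.array([ox+(c*x-n*y)/1000,oy+(n*x+c*y)/1000,z/1000])
E
python3 - <<'E'
from h import *
plan([])
m=wcam(); p,d=capture("wrist"); 
for x,y in((64.5,-31.7),(-10.6,-77.7),(-48.7,-20.4)):
    u=proj(m,w_from_tray(x,y,97))[0]; print(x,y,u.round())
    try: cv2.drawMarker(p,tuple(int(a) for a in u),(0,0,255),0,12)
    except Exception: pass
for x,y,z in((-21,80,85),(21,80,85),(-21,80,109),(21,80,109)):
    u=proj(m,w_from_tray(x,y,z))[0];print(u.round()); cv2.drawMarker(p,tuple(int(a) for a in u),(0,255,0),1,10)
cv2.imwrite("pics/w1.png",p)
E
```

```text
now [-82.6 -61.4] 107.1 head -39.3 w 0.236 t 1.77 F [-1.1 -0.6 -0.8]
64.5 -31.7 [511.   2.]
-10.6 -77.7 [417. 195.]
-48.7 -20.4 [284. 154.]
[186. -75.]
[ 261. -155.]
[ 165. -115.]
[ 255. -216.]
```

View pics/w1.png

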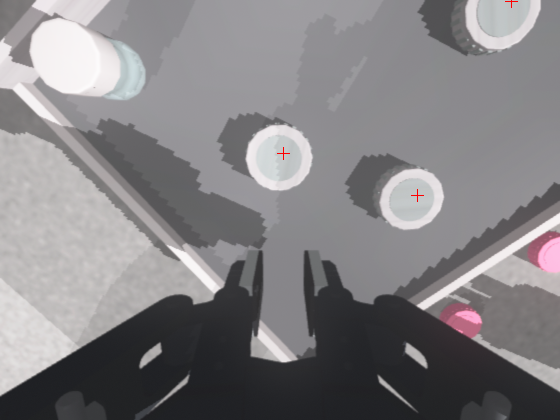

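The wrist view shows the cap c3 at (279,157) where (284,154) was predicted, an agreement of about 2.5 mm. The other two caps, at (412,197) and (503,8), also match. The fingertips at (255,255) and (312,255) line up with c3, so I'll descend and push.

```bash
python3 -c "
from h import *
u=np.array([.628,.778]);c=np.array([-49,-21.])
q=lambda b:tuple(c-b*u)
plan([(-80,-60,88,-39)]+[(*q(b),88,-39) for b in(35,24)]+[(*(np.array([0,40])-23.5*u),88,-39)])"
```

```text
now [-81.6 -61.4] 108.8 head -39.3 w 0.239 t 1.82 F [-0.3 -0.5  0.4]
[2.2, 0.4, 20.8] [-0.2, 0.2, -0.3]
[17.0, -0.1, 20.8] [-0.2, 0.2, -0.3]
[28.0, -0.2, 20.7] [-0.2, 0.2, -0.3]
[106.7, -1.0, 20.4] [-0.2, 0.2, -0.3]
```

Call:
send_rows:
  moves:
    - [[2,0,11],[0,0,0],0.235]
    - [[2,0,22],[0,0,0],0.235]
    - [[2,0,22],[0,0,0],0.235]
    - [[10,0,22],[0,0,0],0.235]
    - [[18,0,22],[0,0,0],0.235]

```text
clock: 2.23
tcp_pos: [0.4945, -0.047, 0.0889]
ee_rot: [3.141, -0.001, 0.539]
wrist_force: [0.6, 0.3, 0.3]
gripper_width: 0.239
```

Call:
send_rows:
  moves:
    - [[8,0,0],[0,0,0],0.235]
    - [[15,0,0],[0,0,0],0.235]
    - [[22,0,0],[0,0,0],0.235]
    - [[29,0,0],[0,0,0],0.235]
    - [[36,0,0],[0,0,0],0.235]

```text
clock: 2.65
tcp_pos: [0.5254, -0.028, 0.0886]
ee_rot: [3.141, -0.0, 0.54]
wrist_force: [-0.1, 0.3, -0.3]
gripper_width: 0.237
```

```bash
cat >> h.py <<'E'
def look(name):
    s=get_obs(); m=wcam(); p,d=capture("wrist"); cv2.imwrite(f"pics/{name}.png",p)
    g=cv2.cvtColor(p,cv2.COLOR_BGR2HSV)
    ok=((g[...,2]>150)&(g[...,1]<70)).astype(np.uint8)
    cs,_=cv2.findContours(cv2.morphologyEx(ok,cv2.MORPH_CLOSE,np.ones((5,5))),cv2.RETR_EXTERNAL,cv2.CHAIN_APPROX_NONE)
    for c in cs:
        (u,v),r=cv2.minEnclosingCircle(c)
        if 18<r<55 and cv2.contourArea(c)>.6*np.pi*r*r: print("cap?",round(u),round(v),round(r),tray_xy(ray(m,u,v,.097)))
E
python3 -c "
from h import *
look('w2'); 
u=np.array([.628,.778])
plan([(*(np.array([0,40])-23.5*u),88,-39),(0,16.5,88,0)])"
```

```text
now [-44.1 -17.4] 88.8 head -39.3 w 0.236 t 2.7 F [ 1.9  0.6 -0.1]
[48.9, -2.0, 0.8] [0.0, -0.1, -0.3]
[54.2, 12.7, 0.9] [0.1, -0.1, -39.3]
```

View pics/w2.png

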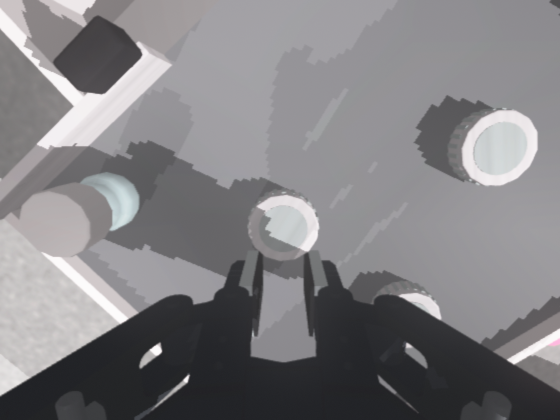

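The cap is centred in the cradle at (284,225).

```bash
python3 -c "
from h import *
m=wcam(); print(tray_xy(ray(m,284,225,.097)), tray_xy(ray(m,500,147,.097)), get_obs()['tcp_pos'])"
```

```text
[-28.8   0.7] [ 62.5 -29.7] [ 0.52668223 -0.02701837  0.08875066]
```

Call:
send_rows:
  moves:
    - [[8,0,0],[0,0,0],0.235]
    - [[16,-1,0],[0,0,0],0.235]
    - [[24,-1,0],[0,0,0],0.235]
    - [[32,-1,0],[0,0,0],0.235]
    - [[40,-2,0],[0,0,0],0.235]

```text
clock: 3.12
tcp_pos: [0.5588, -0.0058, 0.0885]
ee_rot: [3.141, -0.0, 0.54]
wrist_force: [-1.1, -0.2, 0.1]
gripper_width: 0.238
```

```bash
cat >> h.py <<'E'
def pivot(c,hs,b=23.6):
    return [(c[0]+b*np.sin(np.radians(h)),c[1]-b*np.cos(np.radians(h)),88,h) for h in hs]
E
python3 -c "
from h import *
ox=get_obs();P=tray_xy(ox['tcp_pos']);h=np.radians(39.3);C=P+23.6*np.array([np.sin(h),np.cos(h)]);print(C)
plan(pivot(C,(-32.5,-26,-19.5,-13,-6.5,0)))"
```

```text
[-6.15221141 31.66262895]
now [-21.1  13.4] 88.5 head -39.4 w 0.238 t 3.12 F [-1.1 -0.2  0.1]
[0.2, 2.8, 0.5] [0.0, -0.0, -6.9]
[0.6, 5.4, 0.5] [0.0, -0.0, -13.4]
[1.4, 8.0, 0.5] [0.0, -0.0, -19.9]
[2.4, 10.5, 0.5] [0.0, -0.0, -26.4]
[3.8, 12.8, 0.5] [0.0, -0.0, -32.9]
[5.3, 14.9, 0.5] [0.0, -0.0, -39.4]
```

Call:
send_rows:
  moves:
    - [[1,3,0],[0,0,-7],0.235]
    - [[1,5,0],[0,0,-13],0.235]
    - [[2,8,0],[0,0,-20],0.235]
    - [[3,10,0],[0,0,-26],0.235]
    - [[4,13,0],[0,0,-33],0.235]

```text
clock: 3.53
tcp_pos: [0.5685, -0.0148, 0.0885]
ee_rot: [-3.142, -0.0, 1.122]
wrist_force: [1.1, -0.3, 0.0]
gripper_width: 0.233
```

Call:
send_rows:
  moves:
    - [[2,2,0],[0,0,-6.4],0.235]
    - [[2,2,0],[0,0,-6.4],0.235]

```text
clock: 3.7
tcp_pos: [0.5715, -0.0141, 0.0884]
ee_rot: [3.141, -0.001, 1.23]
wrist_force: [1.3, 0.3, -0.7]
gripper_width: 0.236
```

```bash
python3 -c "
from h import *
look('w3'); plan([(0,30,88,0),(0,66,88,0)])"
```

```text
now [-6.7  9.8] 88.3 head -0.1 w 0.236 t 3.75 F [-0.1  0.   0.5]
[20.2, 6.6, 0.3] [-0.0, -0.0, -0.1]
[56.2, 6.6, 0.3] [-0.0, -0.0, -0.1]
```

View pics/w3.png

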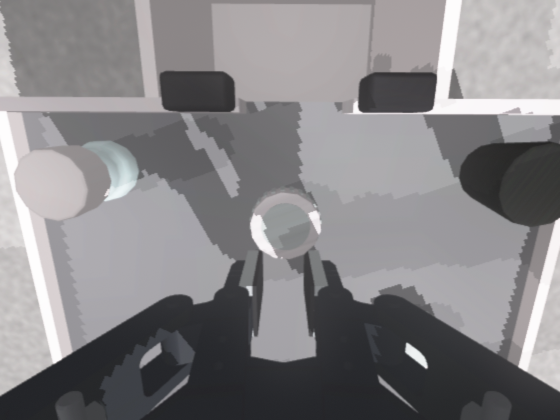

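The cap is still cradled at (285,224). The gate is straight ahead, with the inner faces of the heads at columns 235 and 360, and the vial and stopper have not been disturbed.

```bash
python3 -c "
from h import *
m=wcam()
for u,v,z in((235,110,.125),(360,110,.125),(243,107,.109),(345,107,.109),(200,112,.109),(400,112,.109),(285,224,.097),):print(u,tray_xy(ray(m,u,v,z)))"
```

```text
235 [-22.7  82. ]
360 [17.  81.9]
243 [-22.   83.4]
345 [15.2 83.4]
200 [-37.8  81.7]
400 [35.4 81.7]
285 [-6.6 34.5]
```

```bash
python3 -c "
from h import *
w=w_from_tray(-2,1.5,0); a=np.load('tray.npy'); a[:2]=w[:2]; np.save('tray.npy',a); plan([(0,30,88,0),(0,65,88,0)])"
```

```text
now [-4.7  8.3] 88.3 head -0.1 w 0.236 t 3.75 F [-0.1  0.   0.5]
[21.7, 4.6, 0.3] [-0.0, -0.0, -0.1]
[56.7, 4.6, 0.3] [-0.0, -0.0, -0.1]
```

Call:
send_rows:
  moves:
    - [[6,1,0],[0,0,0],0.235]
    - [[12,2.5,0],[0,0,0],0.235]
    - [[18,4,0],[0,0,0],0.235]
    - [[24,4.5,0],[0,0,0],0.235]
    - [[30,4.5,0],[0,0,0],0.235]

```text
clock: 4.17
tcp_pos: [0.5855, 0.0135, 0.0886]
ee_rot: [3.141, -0.0, 1.228]
wrist_force: [0.4, -0.1, -0.3]
gripper_width: 0.234
```

Call:
send_rows:
  moves:
    - [[7,0,0],[0,0,0],0.235]
    - [[14,0,0],[0,0,0],0.235]
    - [[21,0,0],[0,0,0],0.235]
    - [[26,0,0],[0,0,0],0.235]
    - [[26,0,0],[0,0,0],0.235]

```text
clock: 4.58
tcp_pos: [0.5941, 0.0387, 0.0886]
ee_rot: [3.141, -0.001, 1.229]
wrist_force: [0.1, -0.1, -0.4]
gripper_width: 0.235
```

```bash
python3 -c "
from h import *
look('w4'); plan([(0,40,88,0)])
p,d=capture('top'); cv2.imwrite('pics/top4.png',cv2.resize(p[130:260,200:340],None,fx=4.5,fy=4.5,interpolation=cv2.INTER_CUBIC))
a=cv2.imread('pics/w4.png');b=cv2.imread('pics/top4.png'); b=cv2.resize(b,(390,420)); a=a[:,90:490]; cv2.imwrite('pics/m4.png',cv2.hconcat([a,b]))"
```

```text
now [-0.7 64.8] 88.5 head 0.1 w 0.237 t 4.63 F [ 0.2 -0.2  0.6]
[-24.8, 0.7, 0.5] [-0.0, -0.0, 0.1]
```

View pics/m4.png

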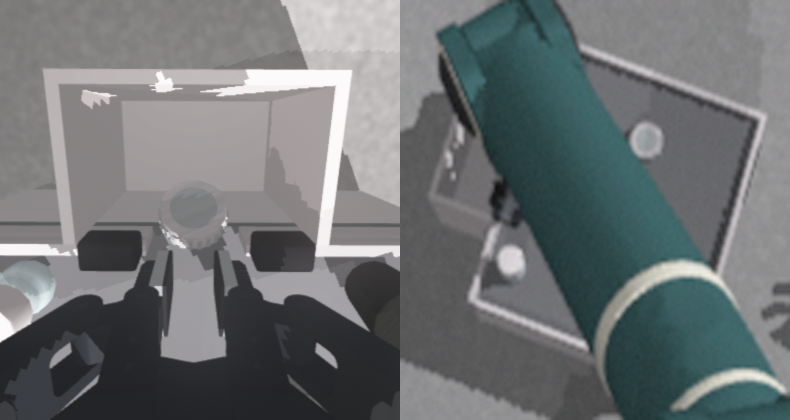

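The cap is in the gate at (284,215) and seems to be tipping at the edge. I'll push 2 mm further and let it settle.

Call:
send_rows:
  moves:
    - [[1,0,0],[0,0,0],0.235]
    - [[2,0.5,0],[0,0,0],0.235]
    - [[2,0.5,0],[0,0,0],0.235]

```text
clock: 4.93
tcp_pos: [0.5951, 0.0384, 0.0885]
ee_rot: [3.141, 0.0, 1.227]
wrist_force: [-0.1, 0.2, 0.5]
gripper_width: 0.235
```

```bash
python3 -c "
from h import *
look('w5'); plan([(0,40,88,0)])"
```

```text
now [ 0.1 65.7] 88.5 head 0.0 w 0.234 t 4.98 F [0.  0.3 0.5]
[-25.7, -0.1, 0.5] [0.0, 0.0, 0.0]
```

View pics/w5.png

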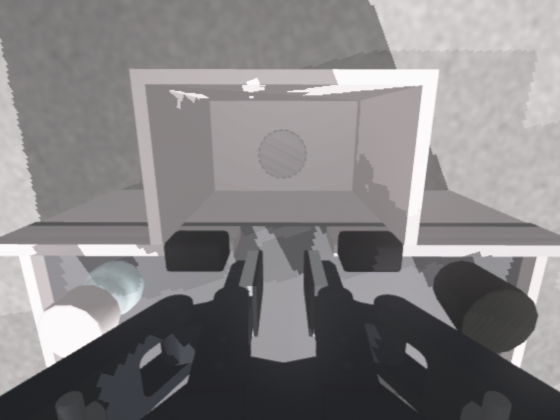

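The first cap lies in the trough at (282,153), and the vial and stopper are still standing. Cap c2 is next.

Call:
send_rows:
  moves:
    - [[-20,0,-15],[0,0,0],0.235]
    - [[-55,-4,-32],[0,0,0],0.235]
    - [[-95,-8,-32],[0,0,0],0.235]
    - [[-135,-10,-32],[0,0,0],0.235]
    - [[-175,-10.5,-32],[0,0,0],0.235]

```text
clock: 5.4
tcp_pos: [0.5251, -0.1241, 0.1209]
ee_rot: [3.141, 0.0, 1.228]
wrist_force: [-0.1, -1.1, -0.3]
gripper_width: 0.237
```

Call:
send_rows:
  moves:
    - [[-4,0,0],[0,0,0],0.235]
    - [[-4,0,0],[0,0,0],0.235]

```text
clock: 5.57
tcp_pos: [0.5236, -0.1305, 0.1204]
ee_rot: [-3.141, 0.002, 1.221]
wrist_force: [0.1, 0.9, -0.5]
gripper_width: 0.233
```

```bash
python3 -c "
from h import *
m=wcam(); look('w6'); plan([(-10.6,-113,88,0)]); print(proj(m,w_from_tray(-10.6,-77.7,97)),proj(m,w_from_tray(64.5,-31.7,97)))"
```

```text
now [ -10.2 -114.4] 120.6 head -0.1 w 0.236 t 5.62 F [-0.2  0.4  0.3]
[1.4, -0.4, 32.6] [0.0, 0.0, -0.1]
[[283.3086863  177.80871743]] [[437.06135011  83.63792089]]
```

View pics/w6.png

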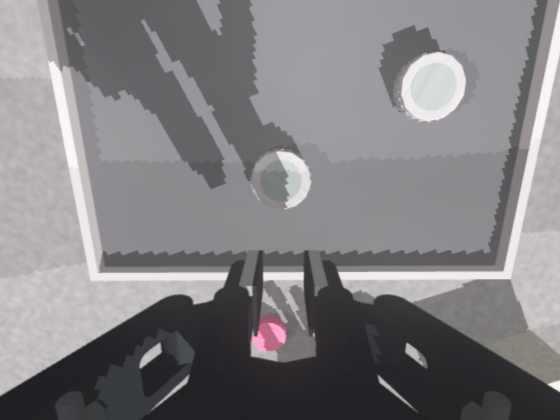

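Cap c2 is at (281,180), within 2 px of prediction. Before descending I'll check the clearance to the rear rim.

```bash
python3 -c "
from h import *
m=wcam(); print(tray_xy(ray(m,283,268,.093)),tray_xy(ray(m,283,279,.093)),tray_xy(ray(m,281,180,.097)))"
```

```text
[ -11.  -129.1] [ -11.  -136.3] [-12.  -75.9]
```

Call:
send_rows:
  moves:
    - [[3,-1,12],[0,0,0],0.235]
    - [[3,-1,24],[0,0,0],0.235]
    - [[3,-1,32],[0,0,0],0.235]
    - [[3,-1,32],[0,0,0],0.235]
    - [[10,-1,32],[0,0,0],0.235]

```text
clock: 6.03
tcp_pos: [0.5265, -0.1167, 0.0872]
ee_rot: [-3.139, 0.001, 1.227]
wrist_force: [-0.1, -1.0, 0.0]
gripper_width: 0.236
```

Call:
send_rows:
  moves:
    - [[7,0,0],[0,0,0],0.235]
    - [[14,0,0],[0,0,0],0.235]
    - [[21,1,0],[0,0,0],0.235]
    - [[28,2,0],[0,0,0],0.235]
    - [[35,3,0],[0,0,0],0.235]

```text
clock: 6.45
tcp_pos: [0.5424, -0.0838, 0.0888]
ee_rot: [3.141, -0.0, 1.228]
wrist_force: [-0.1, -0.8, -0.5]
gripper_width: 0.24
```

Call:
send_rows:
  moves:
    - [[8,1,0],[0,0,0],0.235]
    - [[16,2,0],[0,0,0],0.235]
    - [[24,3,0],[0,0,0],0.235]
    - [[32,4,0],[0,0,0],0.235]
    - [[40,5,0],[0,0,0],0.235]

```text
clock: 6.87
tcp_pos: [0.5604, -0.048, 0.0885]
ee_rot: [-3.142, 0.0, 1.228]
wrist_force: [-0.3, -0.0, 1.1]
gripper_width: 0.234
```

```bash
python3 -c "
from h import *
look('w7'); plan([(0,15,88,0),(0,66.5,88,0)])
p=cv2.imread('pics/w7.png');g=cv2.cvtColor(p[170:260,220:350],cv2.COLOR_BGR2GRAY);c=cv2.HoughCircles(cv2.medianBlur(g,5),3,1,100,param1=80,param2=12,minRadius=24,maxRadius=40);print(c+[220,170,0] if c is not None else None)"
```

```text
now [ -3.3 -25.1] 88.7 head 0.2 w 0.23 t 6.92 F [ 0.9  1.6 -0.3]
[40.1, 3.4, 0.8] [0.0, -0.1, 0.2]
[91.6, 3.5, 0.9] [0.0, -0.1, 0.2]
[[[282.5 224.5  36. ]]]
```

The cap is in the cradle, found at (282,224). I'll continue through the gate.

Call:
send_rows:
  moves:
    - [[8,1,0],[0,0,0],0.235]
    - [[16,2,0],[0,0,0],0.235]
    - [[24,3,0],[0,0,0],0.235]
    - [[32,3.5,0],[0,0,0],0.235]
    - [[40,3.5,0],[0,0,0],0.235]

```text
clock: 7.33
tcp_pos: [0.5772, -0.0114, 0.0884]
ee_rot: [3.142, -0.0, 1.228]
wrist_force: [-0.8, 0.8, -0.8]
gripper_width: 0.237
```

Call:
send_rows:
  moves:
    - [[7,0,0],[0,0,0],0.235]
    - [[14,0,0],[0,0,0],0.235]
    - [[21,0,0],[0,0,0],0.235]
    - [[28,0,0],[0,0,0],0.235]
    - [[35,0,0],[0,0,0],0.235]

```text
clock: 7.75
tcp_pos: [0.5887, 0.0213, 0.0884]
ee_rot: [-3.141, 0.0, 1.228]
wrist_force: [-0.0, 0.5, -0.0]
gripper_width: 0.233
```

```bash
python3 -c "
from h import *
plan([(0,66.5,88,0)])"
```

```text
now [-0.1 47.5] 88.4 head 0.0 w 0.233 t 7.75 F [-0.   0.5 -0. ]
[19.0, 0.1, 0.4] [-0.0, 0.0, 0.0]
```

Call:
send_rows:
  moves:
    - [[6,0,0],[0,0,0],0.235]
    - [[12,0,0],[0,0,0],0.235]
    - [[16,0,0],[0,0,0],0.235]
    - [[17,0,0],[0,0,0],0.235]
    - [[17,0,0],[0,0,0],0.235]

```text
clock: 8.17
tcp_pos: [0.5943, 0.037, 0.0885]
ee_rot: [-3.142, -0.0, 1.228]
wrist_force: [-0.1, -0.4, -0.9]
gripper_width: 0.239
```

Call:
send_rows:
  moves:
    - [[0,0,0],[0,0,0],0.235]
    - [[0,0,0],[0,0,0],0.235]
    - [[0,0,0],[0,0,0],0.235]

```text
clock: 8.42
tcp_pos: [0.5942, 0.0363, 0.0884]
ee_rot: [-3.142, 0.0, 1.227]
wrist_force: [0.4, 0.5, -0.4]
gripper_width: 0.237
```

```bash
python3 -c "
from h import *
look('w8'); plan([(0,40,88,0)])"
```

```text
now [ 0.1 63.5] 88.5 head 0.0 w 0.234 t 8.47 F [0.4 0.3 0.1]
[-23.5, -0.1, 0.5] [-0.0, 0.0, 0.0]
```

View pics/w8.png

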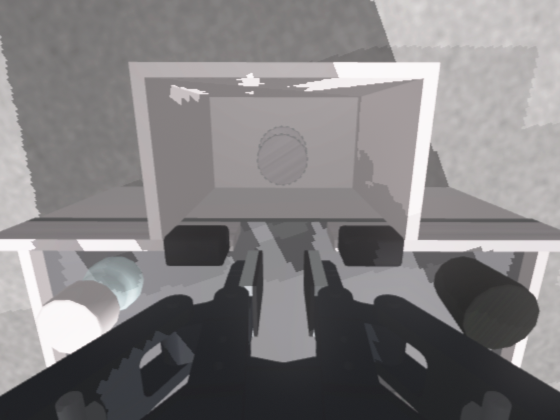

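The second cap has dropped too, landing on the first at (282,158). Next I'll move to the last cap, c1, approaching at heading +35°.

Call:
send_rows:
  moves:
    - [[-20,0,-15],[0,0,0],0.235]
    - [[-50,10,-32],[0,0,-7],0.235]
    - [[-80,35,-32],[0,0,-14],0.235]
    - [[-105,65,-32],[0,0,-21],0.235]
    - [[-126,86,-32],[0,0,-28],0.235]

```text
clock: 8.88
tcp_pos: [0.6341, -0.115, 0.1212]
ee_rot: [3.14, 0.002, 1.72]
wrist_force: [-0.5, -0.4, 0.2]
gripper_width: 0.233
```

Call:
send_rows:
  moves:
    - [[0,0,0],[0,0,-7],0.235]
    - [[0,0,0],[0,0,-7],0.235]
    - [[0,0,0],[0,0,-7],0.235]

```text
clock: 9.13
tcp_pos: [0.6324, -0.1105, 0.1201]
ee_rot: [-3.141, -0.001, 1.835]
wrist_force: [-0.1, 0.7, -0.2]
gripper_width: 0.236
```

```bash
python3 -c "
from h import *
m=wcam(); look('w9'); plan([(86.3,-62.8,88,35)]); print(proj(m,w_from_tray(64.5,-31.7,97)))"
```

```text
now [ 85.2 -61. ] 120.3 head 34.9 w 0.23 t 9.18 F [1.2 1.1 0.5]
[-2.2, -0.1, 32.3] [-0.0, -0.1, -0.1]
[[285.31083858 184.68977449]]
```

View pics/w9.png

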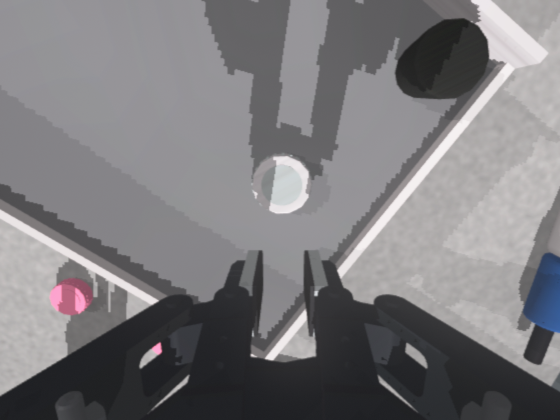

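The cap is at (282,185), as predicted, and the right finger clears the rim. I'll descend and push.

Call:
send_rows:
  moves:
    - [[-2,0,11],[0,0,0],0.235]
    - [[-2,0,22],[0,0,0],0.235]
    - [[-2,0,32],[0,0,0],0.235]
    - [[-2,0,32],[0,0,0],0.235]
    - [[5,-0.5,32],[0,0,0],0.235]

```text
clock: 9.6
tcp_pos: [0.6306, -0.107, 0.0873]
ee_rot: [-3.14, 0.0, 1.837]
wrist_force: [0.4, -0.4, 0.5]
gripper_width: 0.232
```

Call:
send_rows:
  moves:
    - [[7,0,0],[0,0,0],0.235]
    - [[14,0,0],[0,0,0],0.235]
    - [[21,-1,0],[0,0,0],0.235]
    - [[28,-2,0],[0,0,0],0.235]
    - [[35,-3,0],[0,0,0],0.235]

```text
clock: 10.02
tcp_pos: [0.6186, -0.0723, 0.0887]
ee_rot: [3.141, 0.0, 1.839]
wrist_force: [-0.7, 0.3, -0.3]
gripper_width: 0.233
```

Call:
send_rows:
  moves:
    - [[8,-1,0],[0,0,0],0.235]
    - [[16,-2,0],[0,0,0],0.235]
    - [[24,-3,0],[0,0,0],0.235]
    - [[32,-4,0],[0,0,0],0.235]
    - [[40,-5,0],[0,0,0],0.235]

```text
clock: 10.43
tcp_pos: [0.6032, -0.0352, 0.0886]
ee_rot: [3.142, 0.0, 1.839]
wrist_force: [0.6, -0.3, -0.0]
gripper_width: 0.236
```

```bash
cat >> h.py <<'E'
def cap(n):
    look(n);p=cv2.imread(f'pics/{n}.png');g=cv2.cvtColor(p[170:260,220:350],cv2.COLOR_BGR2GRAY);c=cv2.HoughCircles(cv2.medianBlur(g,5),3,1,100,param1=80,param2=12,minRadius=28,maxRadius=38)
    u,v,r=c[0][0]+[220,170,0]; q=tray_xy(ray(wcam(),u,v,.097)); print("cradled",u,v,r,q); return q
E
python3 -c "
from h import *
cap('w10'); plan([(3+23.6*.574,36-23.6*.819,88,35)])"
```

```text
cradled 283.5 224.5 36.099998474121094 [16.1 20.9]
now [31.3  1. ] 88.6 head 35.2 w 0.234 t 10.48 F [-0.1  1.8  0.8]
[21.3, -3.0, 0.7] [-0.0, -0.1, 0.2]
```

Call:
send_rows:
  moves:
    - [[7,-1,0],[0,0,0],0.235]
    - [[14,-2,0],[0,0,0],0.235]
    - [[20,-3,0],[0,0,0],0.235]
    - [[20,-3,0],[0,0,0],0.235]

```text
clock: 10.82
tcp_pos: [0.5946, -0.0157, 0.0885]
ee_rot: [-3.141, -0.001, 1.84]
wrist_force: [-0.7, -0.6, 1.0]
gripper_width: 0.236
```

Call:
send_rows:
  moves:
    - [[0.5,-3,0],[0,0,7],0.235]
    - [[1,-5.5,0],[0,0,14],0.235]
    - [[2,-8.5,0],[0,0,21],0.235]
    - [[3,-11,0],[0,0,28],0.235]
    - [[4.5,-13.5,0],[0,0,35],0.235]

```text
clock: 11.23
tcp_pos: [0.581, -0.017, 0.0884]
ee_rot: [3.142, 0.0, 1.221]
wrist_force: [0.4, -0.2, -1.4]
gripper_width: 0.236
```

```bash
python3 -c "
from h import *
cap('w11'); plan([(0,30,88,0),(0,66,88,0)])"
```

```text
cradled 279.5 220.5 35.20000076293945 [ 2.9 35.3]
now [4.9 9. ] 88.5 head -0.6 w 0.237 t 11.28 F [-0.3  0.3  0.5]
[21.0, -5.2, 0.5] [-0.0, 0.0, -0.6]
[57.0, -5.5, 0.5] [-0.0, 0.0, -0.6]
```

Call:
send_rows:
  moves:
    - [[6,-1.5,0],[0,0,-0.5],0.235]
    - [[12,-3,0],[0,0,-0.5],0.235]
    - [[18,-4,0],[0,0,-0.5],0.235]
    - [[24,-5,0],[0,0,-0.5],0.235]
    - [[30,-5,0],[0,0,-0.5],0.235]

```text
clock: 11.7
tcp_pos: [0.5866, 0.0143, 0.0884]
ee_rot: [-3.141, -0.0, 1.238]
wrist_force: [1.3, -0.4, 0.4]
gripper_width: 0.234
```

```bash
python3 -c "
from h import *
cap('w12'); plan([(0,66,88,0)])"
```

```text
cradled 283.5 227.5 33.0 [-0.6 64.7]
now [ 0.3 41.8] 88.6 head 0.7 w 0.235 t 11.75 F [ 0.4  0.2 -0.5]
[24.2, 0.0, 0.6] [0.0, -0.1, 0.7]
```

Call:
send_rows:
  moves:
    - [[7,0,0],[0,0,0],0.235]
    - [[14,0,0],[0,0,0],0.235]
    - [[20,0,0],[0,0,0],0.235]
    - [[24,0,0],[0,0,0],0.235]
    - [[24,0,0],[0,0,0],0.235]

```text
clock: 12.17
tcp_pos: [0.5947, 0.0374, 0.0886]
ee_rot: [3.141, -0.001, 1.238]
wrist_force: [-0.5, 0.2, -0.2]
gripper_width: 0.235
```

Call:
send_rows:
  moves:
    - [[0,0,0],[0,0,0],0.235]
    - [[0,0,0],[0,0,0],0.235]
    - [[0,0,0],[0,0,0],0.235]
    - [[0,0,0],[0,0,0],0.235]

```text
clock: 12.5
tcp_pos: [0.5943, 0.0355, 0.0884]
ee_rot: [-3.142, 0.0, 1.236]
wrist_force: [-0.0, 0.2, -0.4]
gripper_width: 0.233
```

```bash
python3 -c "
from h import *
look('w13'); plan([(0,66,88,0)])"
```

```text
now [ 0.4 62.8] 88.5 head 0.5 w 0.233 t 12.55 F [-0.4  0.7 -0.2]
[3.2, -0.4, 0.5] [0.0, 0.0, 0.5]
```

View pics/w13.png

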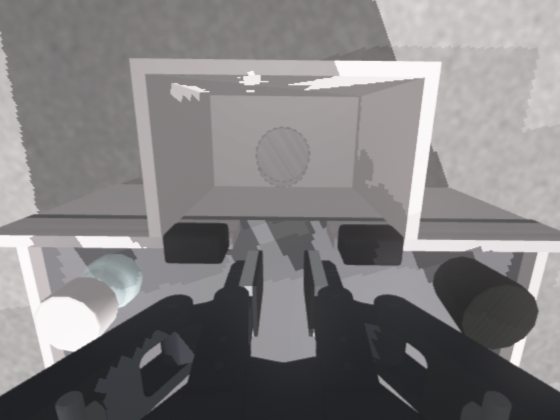

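The third cap is also in the trough, stacked on the others at (283,156), and the gate is empty. That uses up my picture views, so I'll withdraw and do the final check numerically.

Call:
send_rows:
  moves:
    - [[-20,0,-10],[0,0,0],0.235]
    - [[-50,0,-40],[0,0,0],0.235]
    - [[-80,0,-75],[0,0,0],0.235]
    - [[-110,0,-110],[0,0,0],0.235]
    - [[-140,0,-140],[0,0,0],0.235]

```text
clock: 12.97
tcp_pos: [0.5502, -0.0903, 0.2226]
ee_rot: [3.141, -0.0, 1.237]
wrist_force: [0.9, -0.1, 0.1]
gripper_width: 0.236
```

Call:
send_rows:
  moves:
    - [[-35,0,0],[0,0,0],0.235]
    - [[-70,0,0],[0,0,0],0.235]
    - [[-105,0,0],[0,0,0],0.235]
    - [[-140,0,0],[0,0,0],0.235]
    - [[-140,0,0],[0,0,0],0.235]

```text
clock: 13.38
tcp_pos: [0.5014, -0.2304, 0.2207]
ee_rot: [-3.141, 0.005, 1.225]
wrist_force: [0.0, -0.6, -0.9]
gripper_width: 0.235
```

Run:
```python
from h import *
plan([])
p,d=capture("scene"); a=cv2.imread("pics/scene0.png"); df=(cv2.absdiff(p,a).max(2)>45).astype(np.uint8)
n,l,s,c=cv2.connectedComponentsWithStats(df); print("scene diff blobs",[(*c[i].round().astype(int),s[i][:5].tolist()) for i in range(1,n) if s[i][4]>15])
d0=np.load("pics/scene0.npy")
for nm in ("top","wrist"):
    m=camera_model("top") if nm=="top" else wcam(); q,dq=capture(nm); W=world_depth(m,dq)
    ox,oy,y=np.load("tray.npy"); X=(W[...,0]-ox)*np.cos(y)+(W[...,1]-oy)*np.sin(y); Y=-(W[...,0]-ox)*np.sin(y)+(W[...,1]-oy)*np.cos(y)
    fl=(abs(X)<.105)&(Y>-.12)&(Y<.072)&(W[...,2]>.0905)&(dq>0)&(W[...,2]<.14); n,l,s,c=cv2.connectedComponentsWithStats(fl.astype(np.uint8))
    print(nm,"on floor:",[(round(1e3*np.median(X[l==i])),round(1e3*np.median(Y[l==i])),round(1e3*W[...,2][l==i].max()),int(s[i][4])) for i in range(1,n) if s[i][4]>12])
    t=(abs(X)<.04)&(Y>.095)&(Y<.138)&(dq>0); z=W[...,2][t]; print("trough z pct",np.percentile(z,[5,50,80,95]).round(3) if z.size else None)
```

```text
now [   2.7 -218.9] 220.7 head -0.1 w 0.235 t 13.38 F [ 0.  -0.6 -0.9]
scene diff blobs [(np.int64(133), np.int64(27), [115, 0, 34, 62, 624]), (np.int64(183), np.int64(25), [159, 0, 48, 59, 1100]), (np.int64(153), np.int64(80), [141, 40, 30, 76, 703]), (np.int64(191), np.int64(74), [185, 59, 17, 35, 162]), (np.int64(206), np.int64(62), [202, 59, 8, 9, 20]), (np.int64(199), np.int64(65), [197, 61, 4, 9, 17]), (np.int64(199), np.int64(81), [197, 71, 6, 20, 37]), (np.int64(335), np.int64(101), [331, 98, 9, 6, 23]), (np.int64(327), np.int64(104), [322, 102, 12, 5, 16]), (np.int64(182), np.int64(116), [170, 107, 26, 14, 114]), (np.int64(399), np.int64(119), [393, 115, 13, 10, 63]), (np.int64(170), np.int64(142), [156, 119, 42, 52, 598]), (np.int64(179), np.int64(124), [171, 121, 17, 6, 65]), (np.int64(234), np.int64(161), [227, 156, 14, 11, 37]), (np.int64(170), np.int64(179), [165, 175, 10, 9, 28]), (np.int64(186), np.int64(188), [177, 176, 16, 26, 246]), (np.int64(170), np.int64(186), [167, 182, 10, 7, 26]), (np.int64(148), np.int64(193), [144, 189, 8, 7, 16]), (np.int64(108), np.int64(210), [104, 208, 10, 5, 16]), (np.int64(272), np.int64(220), [268, 216, 11, 7, 24]), (np.int64(251), np.int64(232), [247, 227, 12, 11, 48]), (np.int64(278), np.int64(251), [275, 249, 9, 4, 19])]
top on floor: [(90, 54, 128, 111), (-80, 54, 136, 96)]
trough z pct [0.003 0.009 0.042 0.045]
wrist on floor: []
trough z pct None
```

```bash
python3 -c "
from plant import *
print(job_done())"
```

```text
the job is handed in; nothing more can be done
None
```

All three caps are in the trough, and the job was handed in at about 13.5 s of the 61 s allowed. I pushed each cap along the floor and through the gate with the partly opened fingertips. I saw in the wrist picture that each one had dropped before starting the next.

**Last checks:**
- **Caps:** no caps remain on the tray floor. The top camera reads about 42–45 mm in the trough, which matches three caps stacked there (about 41 mm expected).
- **Stopper and vial:** only these two remain on the tray floor, at about (90, 54) and (−80, 54) mm. The scene picture shows no change at either of them since the start.
- **Bench:** the scene comparison covered the whole bench. I put its changes down to the arm and the removed caps, but did not check the bystanders one by one, and the picture limit stopped me viewing that last scene picture.
- **Forces:** wrist force readings stayed within about 2 N.

**Disagreement:** the top and wrist cameras placed the tray about 2.5 mm apart, so I used the wrist camera's position for the gate.

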